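# Shut the guard of the loaded ring engraver

### The job

The red ring engraver on the jeweller's bench has a brass ring clamped in it and is ready to run. Push its clear sliding guard fully shut until the yellow latch clicks down behind the catch, then let go; leave the guard of the empty blue engraver as it is.

Things in the scene. Friction and masses are not known exactly. Their poses are not given: they have to be found in the camera images.
- red_grip (a point): Middle of the top edge of the upright red grip plate on the red engraver's guard: 50 (x) x 12 (y) mm, its top 130 mm above the bench, 40 mm above the clear sheet (90) that it stands on near the trailing edge. Axes: z up, +y the way the guard is pushed shut, x across. Rails beside it rise to 94 mm; behind it (-y) is free above that; the latch begins 70 mm ahead of it when shut.
- red_guard (a joint): Opening of the red engraver's guard, m: 0 = shut on its rigid end stop, 0.095 = wide open; starts 0.05 to 0.09, slides level along +y to shut, stays where left. Takes about 2 N, 5 N from 0.025 to 0.010 while lifting the latch, which drops below about 0.004 and then bars it. The engraver: grey box fixed to the bench, 160 (x) x 260 (y) x 80 mm high, red bands, brass ring in its well.
- red_latch (a joint): Angle of the red engraver's yellow sprung latch arm (26 mm wide, 57 mm long, top 110 mm above the bench, at the machine's +y end): 0 = down, its rest when the guard is away and again when it is caught; the guard's ramp lifts it to about 0.14 rad over the last 25 mm, then it snaps back to 0 behind the catch.
- blue_grip (a point): The same point on the guard of the second engraver, alike in shape but with blue bands, blue guard edges and blue grip, and no ring in it; it stands on the other side of the bench (either may be left or right), its guard partly open, and is to be left alone.

How it is judged:
By the outcome, as a careful person would: the job done as asked, in the order asked, and still so for the second after the job is handed in, with the robot touching nothing.
It also fails if it takes over 26 s, if anything falls off the work surface, if the arm or the gripper's body presses on something with over 40 N, if the wrist force passes 120 N, or if a joint passes its speed limit or range.

### The arm

A 6-joint arm with a two-finger parallel gripper is mounted at the origin on the work surface. World frame = base frame: x ahead of the robot, y to its left, z up, the work surface at z = 0. Lengths are in m, angles in degrees, forces in N, time in s.
With the tool pointing down it reaches from about 0.3 to 0.75 m from the base axis. Payload 8.5 kg.
Tool frame: the origin (TCP) lies at the very end of the fingers, on their centre line; the grasp point (between the pads) lies 19 mm behind it; y points along the fingers, x is the direction in which the jaws open and shut, and the axes are right-handed (so a half turn about y gives the same grasp; the last joint's range is limited). The gripper opens to 85 mm and grips with 20 to 120 N. Pads are 22 mm wide; open, the fingers measure 114 mm over their backs; the gripper's body (76 mm by 85 mm) begins 54 mm behind the grasp point. The pads swing forward as they close: fully open they stand 13 mm farther back than shut.
Start: joints at [51.091, 21.807, 74.336, -0, 83.858, -12.336], TCP at [0.246, 0.492, 0.202] pointing down, gripper open.
Joint ranges: [-178.18, 178.18], [-50.72, 133.34], [12.68, 142.11], [-81.47, 261.47], [9.98, 163.14], [-165.26, 165.26]. Speed limits (degrees/s): [136.94, 136.94, 180, 180, 180, 180].

### API

Orientations are given as [roll, pitch, yaw] about the fixed x, y, z axes, in that order (R = Rz(yaw) Ry(pitch) Rx(roll)).
In Python, from rig import ctrl gives the robot as it stands.
- The arm moves only by the tool arm_command, never from a script. Its argument "steps" is one flat list of numbers, 5 for each row, row after row: the closure, from -1 (fully open) to 1 (shut), so that 0 is half open, then the shift along the tool's x, y, z in cm, then the turn about the tool's y in degrees. In form: [gripper, dx, dy, dz, yaw, gripper, dx, dy, dz, yaw, ...]. A call has 1 to 8 rows; each row shifts and turns the commanded pose from where the row before left it, along the tool's axes as they then stand; what a row does not reach is not made up. A row lasts 1/12 s, in which the tool goes at most 41.7 mm and 7.16 degrees, less where a joint would pass 70% of its speed; a pose out of reach is approached as far as the arm can. A call is refused whole if a number of a shift passes 4.17 or a number of a turn 7.16, either way. A call with a gripper value outside its range is refused whole. The fingers move at their own pace and stop on an object; "grip_force" is the grip in N (left out, the last holds). Time passes only in rows, so rows that do not move let the fingers close. It gives the time, the measured TCP pose, the force and the opening at its end, in the units of the state.
- ctrl.sense(): the state, without advancing time (a new reading comes with each control period).
- ctrl.camera(name): name is "scene" or "top" or "wrist"; returns a dict with "pixels" (480x640x3 uint8, blue, green, red), "mtx" (3x3 intrinsics, pixels), "k1" (the pictures are not rectified: a ray, as slopes to the right and down, at radius r is drawn at 1 + k1 r^2 times it, then the intrinsics apply), "R" (3x3) and "t" (3): a world point X has camera coordinates R X + t. Camera axes: x right, y down, z forward; pixel columns grow to the right and rows downward; lengths in m; the calibration is good to about 2 mm. A picture is of the moment at which its call begins. There is no depth.
- ctrl.finish_job(): hands the job in, once; it reports no verdict.
The state is a dict: "time_s": time; "qpos": joint angles; "joint_vel": joint speeds; "tau": joint torques, N m; "eef_pos": TCP position; "ee_rot": TCP orientation; "force": force on the tool from outside, world axes, zero at the start; "torque": the same for the moment, N m; "gripper_width": opening from 0.0 (shut) to 1.0 (fully open).
Only numpy, scipy, OpenCV 4.12 (cv2) and the standard library are available. Lean on these libraries where they do the work, as an engineer would, in place of code of your own. Each camera call takes 0.05 s, during which the arm holds its last target.

## Working session

There is one attempt and no reset: what is moved stays moved. The work goes in short steps, Python scripts to look and compute and a tool call to move; the robot and the scene stay as the last step left them, time stands still between calls to the robot, and variables do not carry over. Pictures are saved under pics/ and viewed, and the job is handed in when it is done.

Besides the shell and the picture viewer there is one more tool, called after ">>>" in YAML: its name, and indented under it one key for each argument. arm_command: Moves the arm, as the interface text tells. Its arguments: {"type":"object","properties":{"steps":{"type":"array"},"grip_force":{"type":"number"}},"required":["steps"]}

```bash
mkdir -p pics; ls
python3 - <<'E'
from rig import ctrl
import cv2,pickle
s=ctrl.sense();print(s)
d={}
for n in("scene","top"):
    c=ctrl.camera(n);d[n]=c;cv2.imwrite(f"pics/{n}0.png",c["pixels"]);print(n,c["t"],c["R"])
pickle.dump(d,open("c0.pkl","wb"))
E
```

```text
pics
{'time_s': 0.0, 'qpos': array([ 5.10904298e+01,  2.18420130e+01,  7.43839245e+01, -4.70993294e-04,
        8.38585975e+01, -1.23380469e+01]), 'joint_vel': array([-0.00108445,  0.03857819, -0.06765421, -0.00566792,  0.06848931,
       -0.02345735]), 'tau': array([-9.44966050e-04, -4.48462415e+01, -2.31275922e+01, -2.40430909e-04,
        4.84935706e-03, -3.33470915e-06]), 'eef_pos': array([0.24583472, 0.49163267, 0.20170711]), 'ee_rot': array([-8.99823940e+01,  8.26826345e-02,  6.34285402e+01]), 'force': array([0.80376892, 0.1545367 , 0.21282479]), 'torque': array([-0.00751516,  0.02032673, -0.0009685 ]), 'gripper_width': 0.998942305052892}
scene [-0.45703069 -0.14448456  1.23591972] [[ 0.79668447  0.60417347  0.01637892]
 [ 0.44832688 -0.57257121 -0.68641475]
 [-0.40533549  0.55419909 -0.7270258 ]]
top [0.02854636 0.54997285 1.09703155] [[ 0.02918441 -0.99946085  0.01504257]
 [-0.98547911 -0.03128793 -0.16688914]
 [ 0.16726981 -0.00995358 -0.98586091]]
```

View pics/scene0.png

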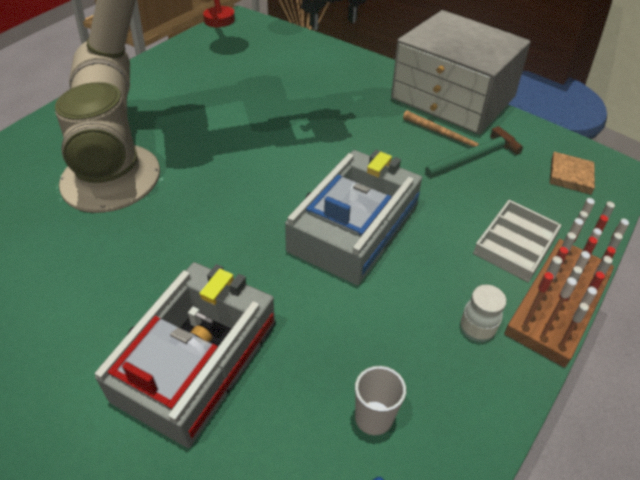

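View pics/top0.png

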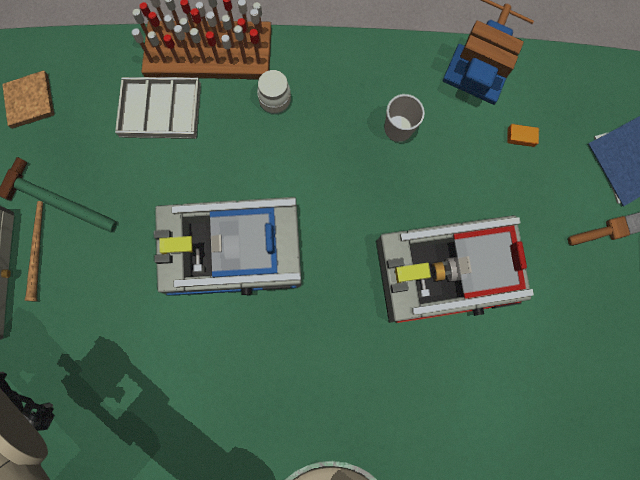

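The scene and top pictures show the red engraver at the robot's right. In the top picture its grip is at about (519,256), its yellow latch at (413,272), and shutting runs image-left, roughly +y. The blue one is at (228,245). Next I measure.

```bash
cat > h.py <<'E'
import numpy as np,cv2
def ray(c,uv,z):
    k=c["k1"];m=np.array(c["mtx"]);d=np.array([(uv[0]-m[0,2])/m[0,0],(uv[1]-m[1,2])/m[1,1]])
    s=d.copy()
    for _ in range(30): s=d/(1+k*(s@s))
    R=np.array(c["R"]);o=-R.T@c["t"];v=R.T@np.array([s[0],s[1],1]);return o+v*(z-o[2])/v[2]
def proj(c,X):
    p=np.array(c["R"])@X+c["t"];s=p[:2]/p[2];s=s*(1+c["k1"]*(s@s));m=c["mtx"];return np.array([m[0][0]*s[0]+m[0][2],m[1][1]*s[1]+m[1][2]])
E
python3 - <<'E'
import pickle,cv2,numpy as np
from h import *
d=pickle.load(open("c0.pkl","rb"))
for n,(x0,y0,w,h) in {"top":(370,200,180,135),"scene":(90,250,200,150)}.items():
    c=d[n];im=c["pixels"]
    cv2.imwrite(f"pics/{n}_crop.png",cv2.resize(im[y0:y0+h,x0:x0+w],(800,600),interpolation=cv2.INTER_CUBIC))
c=d["top"];im=c["pixels"];hsv=cv2.cvtColor(im,cv2.COLOR_BGR2HSV)
red=((hsv[...,0]<8)|(hsv[...,0]>172))&(hsv[...,1]>150)&(hsv[...,2]>60)
yel=(hsv[...,0]>22)&(hsv[...,0]<35)&(hsv[...,1]>150)
for nm,m,z,box in(("yel",yel,.110,(380,255,440,290)),):
    mm=np.zeros(m.shape,np.uint8);a,b,e,f=box;mm[b:f,a:e]=m[b:f,a:e]
    pts=np.argwhere(mm)[:,::-1].astype(np.float32);r=cv2.minAreaRect(pts);print(nm,r)
    for q in cv2.boxPoints(r):print(q,ray(c,q,z))
E
```

```text
yel ((412.3113708496094, 272.11663818359375), (14.907491683959961, 34.00349044799805), 82.23483276367188)
[394.4584  267.02838] [ 0.4820986  -0.09490072  0.11      ]
[428.15012 262.43408] [ 0.49186262 -0.1546583   0.11      ]
[430.16434 277.2049 ] [ 0.46587146 -0.15831887  0.11      ]
[396.47263 281.7992 ] [ 0.45628058 -0.09872795  0.11      ]
```

View pics/top_crop.png

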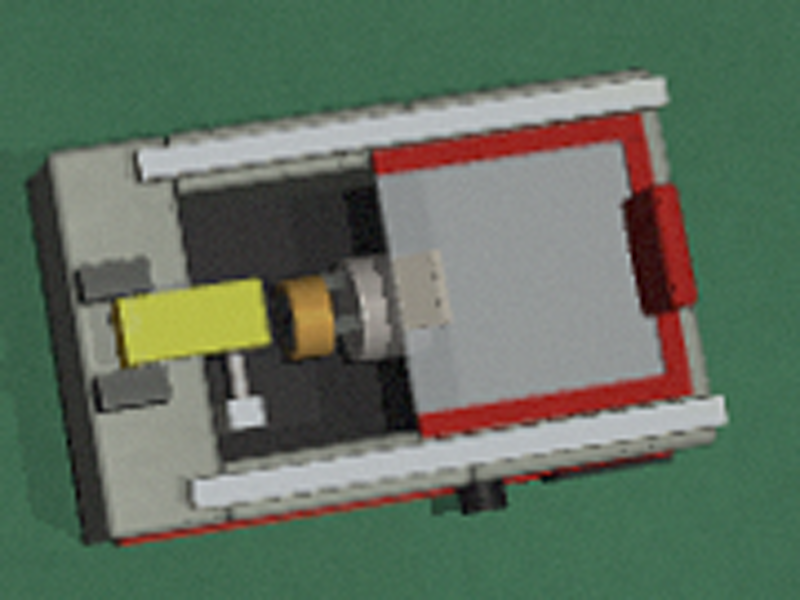

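View pics/scene_crop.png

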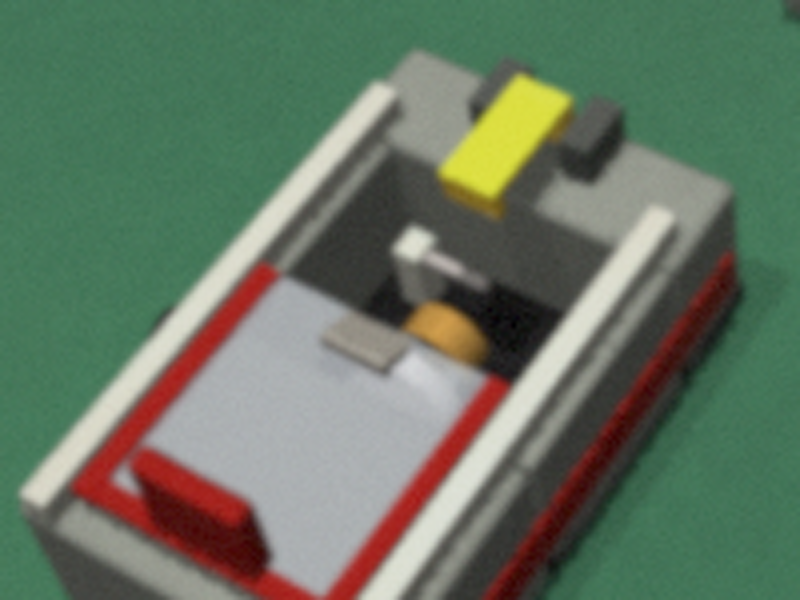

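Run:
```python
import pickle
from h import *
d=pickle.load(open("c0.pkl","rb"))
T=lambda p,z:ray(d["top"],np.array(p)/(800/180)+[370,200]-.39*0,z)
S=lambda p,z:ray(d["scene"],np.array(p)/4+[90,250],z)
def ang(a,b):v=b-a;return np.degrees(np.arctan2(v[1],v[0]))
for f,L in((T,[((664,80),(138,152)),((722,398),(193,480))]),(S,[((22,490),(375,85))])):
    for a,b in L:
        A,B=f(a,.094),f(b,.094);print("rail",A,B,ang(A,B))
for n,f,P in(("top",T,[(656,186),(676,186),(696,303),(672,308)]),("scene",S,[(135,460),(155,450),(248,500),(238,527)])):
    Q=np.array([f(p,.130) for p in P]);print(n,Q,Q.mean(0))
Q=np.array([S(p,.110) for p in [(518,74),(573,98),(492,200),(440,172)]]);print("latch scene",Q)
```

```text
rail [ 0.5806839  -0.32980758  0.094     ] [ 0.54345003 -0.10856522  0.094     ] 99.553044075125
rail [ 0.4492391  -0.35182087  0.094     ] [ 0.41214187 -0.13183396  0.094     ] 99.57195021650384
rail [ 0.43974196 -0.35006781  0.094     ] [ 0.40295493 -0.13217867  0.094     ] 99.58308459291375
top [[ 0.53013649 -0.3123236   0.13      ]
 [ 0.53038367 -0.32072021  0.13      ]
 [ 0.48370331 -0.32800045  0.13      ]
 [ 0.48148895 -0.31791925  0.13      ]] [ 0.5064281  -0.31974088  0.13      ]
scene [[ 0.48628822 -0.32331656  0.13      ]
 [ 0.48871215 -0.31606015  0.13      ]
 [ 0.52896873 -0.30871013  0.13      ]
 [ 0.5340692  -0.3181228   0.13      ]] [ 0.50950958 -0.31655241  0.13      ]
latch scene [[ 0.45638401 -0.10001515  0.11      ]
 [ 0.48250788 -0.09557043  0.11      ]
 [ 0.49271718 -0.15292175  0.11      ]
 [ 0.46716096 -0.15564577  0.11      ]]
```

>>> arm_command:
  steps: [1,0,0,0,6.73,1,0,0,0,6.73,1,0,0,0,6.73,1,0,0,0,6.73,1,0,0,0,6.73,1,0,0,0,6.73,1,0,0,0,6.73,1,0,0,0,6.77]
  grip_force: 40

```text
time_s: 0.77
eef_pos: [0.2459, 0.4917, 0.2019]
ee_rot: [-90.0, 0.0, 9.2]
force: [0.1, 0.5, 0.6]
gripper_width: -0.001
```

>>> arm_command:
  steps: [1,0.51,0,-3.7,0,1,0.51,0,-3.7,0,1,0.51,0,-3.7,0,1,0.51,0,-3.7,0,1,0.51,0,-3.7,0,1,0.51,0,-3.7,0,1,0.51,0,-3.7,0,1,0.51,0,-3.7,0]

```text
time_s: 1.43
eef_pos: [0.3352, 0.2051, 0.2022]
ee_rot: [-90.0, 0.0, 9.6]
force: [1.4, 0.5, 0.4]
gripper_width: 0.0
```

>>> arm_command:
  steps: [1,0.51,0,-3.7,0,1,0.51,0,-3.7,0,1,0.51,0,-3.7,0,1,0.51,0,-3.7,0,1,0.51,0,-3.7,0,1,0.51,0,-3.7,0,1,0.51,0,-3.7,0,1,0.51,0,-3.7,0]

```text
time_s: 2.1
eef_pos: [0.4246, -0.0803, 0.2022]
ee_rot: [-90.0, 0.0, 9.5]
force: [0.5, 1.0, 0.2]
gripper_width: 0.001
```

>>> arm_command:
  steps: [1,0.51,0,-3.7,0,1,0.51,0,-3.7,0,1,0.51,0,-3.7,0,1,0.51,0,-3.7,0,1,0.51,0,-3.7,0,1,0.51,0,-3.7,0,1,0.51,0,-3.7,0,1,0.51,0,-3.7,0]

```text
time_s: 2.77
eef_pos: [0.5141, -0.3652, 0.2018]
ee_rot: [-90.0, 0.0, 9.5]
force: [0.9, 0.8, -0.1]
gripper_width: -0.002
```

>>> arm_command:
  steps: [1,0,3,0,0,1,0,3,0,0,1,0,2.5,0,0,1,0,1,0,0,1,0,0,0,0]

```text
time_s: 3.18
eef_pos: [0.5131, -0.3626, 0.1048]
ee_rot: [-89.7, 0.2, 9.5]
force: [-0.7, -0.2, 0.1]
gripper_width: -0.003
```

Run:
```python
from rig import ctrl
import cv2,numpy as np
ims=[]
for n,(x0,y0) in {"top":(370,190),"scene":(60,230)}.items():
    im=ctrl.camera(n)["pixels"][y0:y0+150,x0:x0+200];ims.append(cv2.resize(im,(800,600))[:, :])
cv2.imwrite("pics/a1.png",cv2.resize(np.hstack(ims),(800,300)))
w=ctrl.camera("wrist");cv2.imwrite("pics/w1.png",w["pixels"])
print(ctrl.sense()["eef_pos"])
```

```text
[ 0.51467084 -0.36406417  0.10913183]
```

View pics/a1.png

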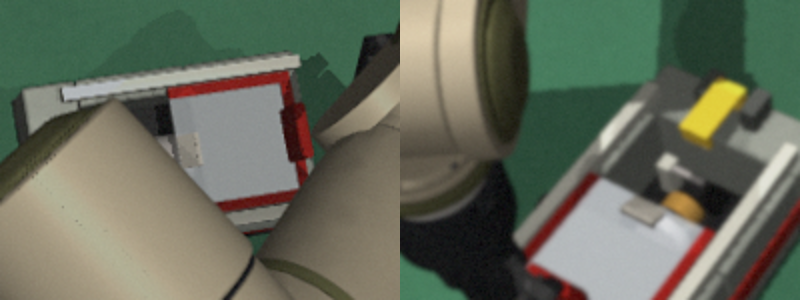

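View pics/w1.png

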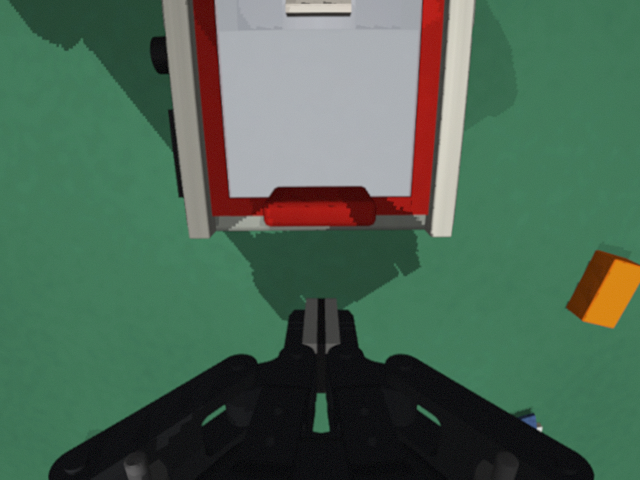

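The wrist picture shows the closed fingers at (320,310), centred behind the red grip at (320,210). I'll push now.

>>> arm_command:
  steps: [1,0,0,1,0,1,0,0,0.7,0,1,0,0,0.4,0,1,0,0,0.4,0,1,0,0,0.4,0,1,0,0,0.4,0,1,0,0,0.4,0,1,0,0,0.4,0]

```text
time_s: 4.0
eef_pos: [0.5071, -0.3227, 0.1073]
ee_rot: [-90.0, 0.0, 9.5]
force: [0.6, -0.4, -1.0]
gripper_width: -0.002
```

>>> arm_command:
  steps: [1,0,0,0.6,0,1,0,0,0.6,0,1,0,0,0.6,0,1,0,0,0.6,0,1,0,0,0.6,0,1,0,0,0.5,0,1,0,0,0.4,0,1,0,0,0.3,0]

```text
time_s: 4.67
eef_pos: [0.5002, -0.2811, 0.1074]
ee_rot: [-90.0, -0.0, 9.6]
force: [-0.1, -0.4, -0.4]
gripper_width: -0.002
```

Run:
```python
from rig import ctrl
import cv2,numpy as np
w=ctrl.camera("wrist");cv2.imwrite("pics/w2.png",w["pixels"])
s=ctrl.sense();print(s["eef_pos"],s["force"],s["torque"])
```

```text
[ 0.50014673 -0.2808108   0.10737452] [ 0.52972349  0.79677718 -0.01739166] [-0.04701032  0.01289437  0.04606192]
```

View pics/w2.png

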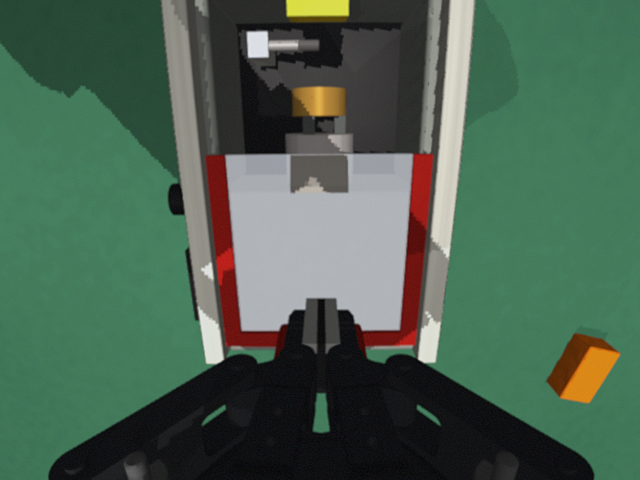

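Run:
```python
from rig import ctrl
import cv2,numpy as np
from h import *
w=ctrl.camera("wrist")
print("cam at",-np.array(w["R"]).T@w["t"], "fwd",w["R"][2])
u=np.array([-.166,.986,0]);v=np.array([.986,.166,0])
g=np.array([.5075,-.318,.13])
for a in(-.025,.025):
  for b in(-.006,.006):
    print(a,b,proj(w,g+a*v+b*u), proj(w,g+a*v+b*u-[0,0,.04]))
s=ctrl.sense();print("tcp",s["eef_pos"],proj(w,s["eef_pos"]))
print("rail end",proj(w,np.array([0.5807,-.3298,.094])),proj(w,np.array([0.4492,-.3518,.094])))
c=ctrl.camera("top");cv2.imwrite("pics/t2.png",c["pixels"][150:400,320:640]);c=ctrl.camera("scene");cv2.imwrite("pics/s2.png",cv2.resize(c["pixels"][200:440,60:380],(800,600)))
```

```text
cam at [ 0.48664804 -0.19780943  0.2783899 ] fwd [ 0.05338405 -0.32197196 -0.94524293]
-0.025 -0.006 [274.05118618 383.12842076] [281.88500693 338.77907892]
-0.025 0.006 [272.87364679 364.169991  ] [281.10332892 322.06014034]
0.025 -0.006 [370.59794093 383.10734818] [362.35015615 338.76158776]
0.025 0.006 [371.82444673 364.1471861 ] [363.16170576 322.04109297]
tcp [ 0.50022956 -0.28124601  0.10739432] [320.26049776 288.30437355]
rail end [433.02399376 365.5751257 ] [222.29071628 365.60952061]
```

View pics/s2.png

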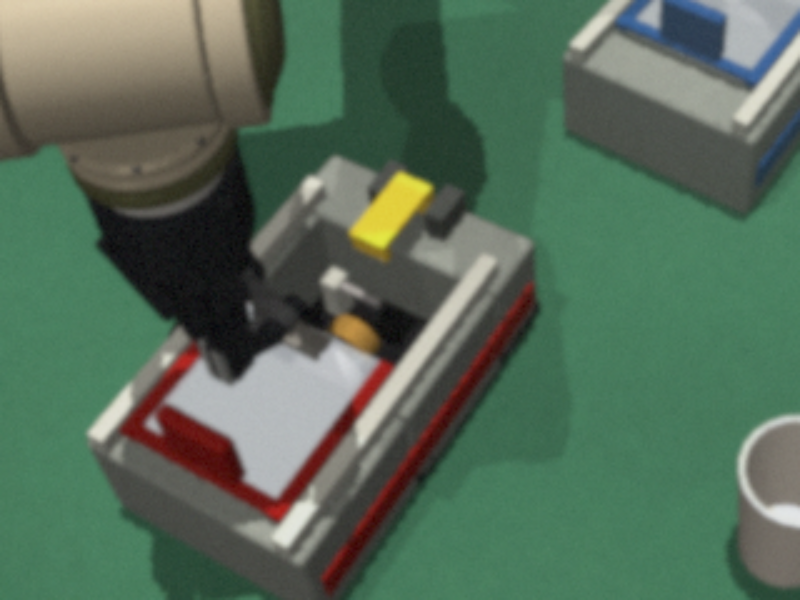

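View pics/t2.png

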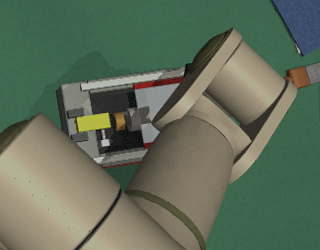

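Run:
```python
from rig import ctrl
import cv2,numpy as np
from h import *
w=ctrl.camera("wrist");c=ctrl.camera("scene");s=ctrl.sense();p=s["eef_pos"];print(p,s["qpos"])
u=np.array([-.166,.986,0])
for dz in(0,.01,.02,.03,.04):
  for du in(-.011,0,.011): print(dz,du,proj(w,p+[0,0,dz]+du*u),proj(c,p+[0,0,dz]+du*u))
cv2.imwrite("pics/s3.png",cv2.resize(c["pixels"][290:380,90:210],(800,600),interpolation=cv2.INTER_CUBIC))
cv2.imwrite("pics/w3.png",cv2.resize(w["pixels"][270:390,240:400],(800,600),interpolation=cv2.INTER_CUBIC))
```

```text
[ 0.50029059 -0.2819024   0.10729897] [-4.12062405e+01  2.89700734e+01  7.89982735e+01 -2.14634087e-03
  7.20241020e+01 -5.07409736e+01]
0 -0.011 [320.20374968 305.94162862] [150.6803022  365.17816746]
0 0 [320.17128772 287.66834762] [155.32329582 359.4573959 ]
0 0.011 [320.1377662 268.6342477] [159.91647557 353.80392611]
0.01 -0.011 [320.16224945 315.46472502] [149.24241673 361.48010312]
0.01 0 [320.12708563 296.45603926] [153.94216309 355.72782739]
0.01 0.011 [320.09070548 276.60237044] [158.59082026 350.04439413]
0.02 -0.011 [320.11639384 325.9968409 ] [147.78012643 357.70858726]
0.02 0 [320.078103   306.20280443] [152.53785557 351.92495545]
0.02 0.011 [320.03840271 285.46559892] [157.24317798 346.21174287]
0.03 -0.011 [320.06548122 337.70241265] [146.29289786 353.86164901]
0.03 0 [320.02353955 317.07091251] [151.10987468 348.04683783]
0.03 0.011 [319.97994731 295.38092167] [155.87308338 342.30405945]
0.04 -0.011 [320.00865733 350.78220492] [144.78018669 349.9372556 ]
0.04 0 [319.96241172 329.26029436] [149.657712  344.0914723]
0.04 0.011 [319.91421   306.5434722] [154.48006225 338.31937287]
```

View pics/s3.png

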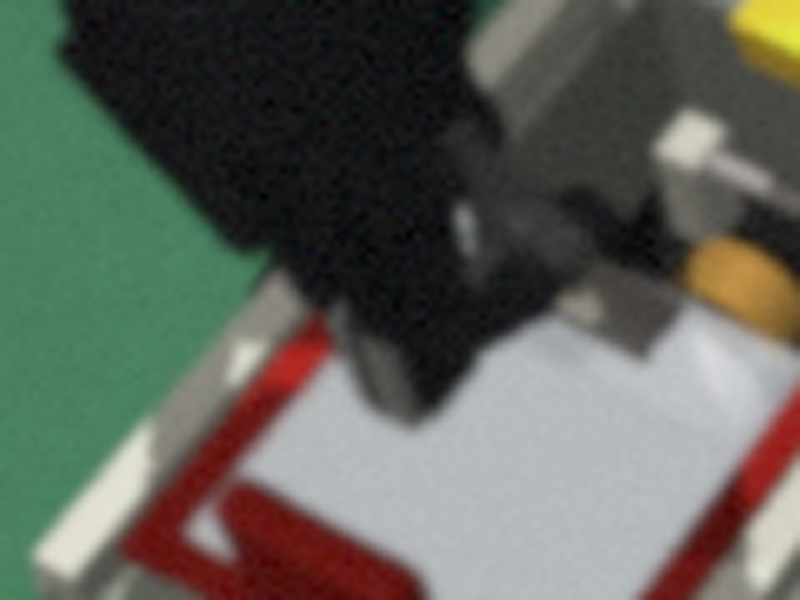

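View pics/w3.png

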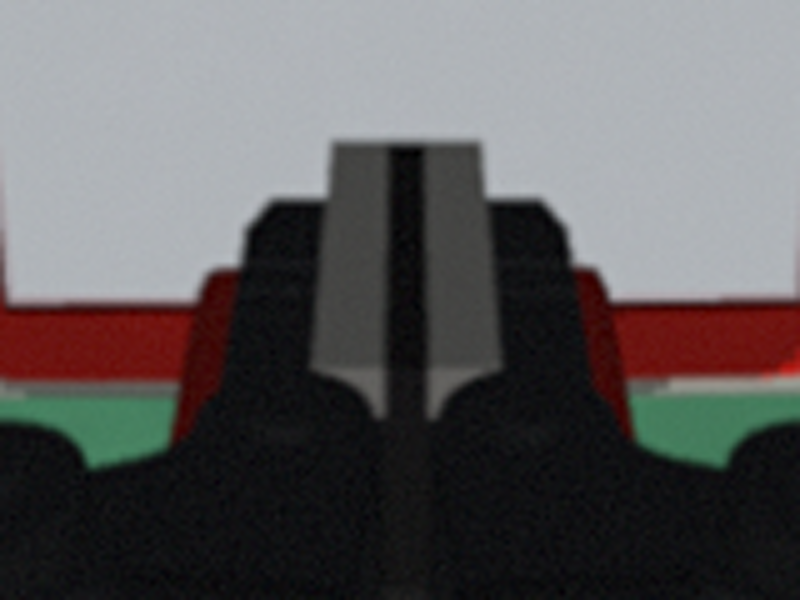

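The guard has not moved. In the wrist and scene pictures the fingertips sit ahead of the grip plate, over the clear sheet. The visible tip is about 30 mm higher than the reported TCP (two views agree), so the fingers passed over the 130 mm plate. I'll go up, back, and come down lower.

>>> arm_command:
  steps: [1,0,-2,0,0,1,0,-1,-1.5,0,1,0,0,-2,0,1,0,0,-2,0,1,0,0,-1.5,0,1,0,0,-1.2,0,1,0,1,0,0,1,0,0,0,0]

```text
time_s: 5.63
eef_pos: [0.513, -0.3621, 0.1249]
ee_rot: [-89.8, 0.1, 9.5]
force: [0.1, -0.1, -1.1]
gripper_width: 0.002
```

>>> arm_command:
  steps: [1,0,1.5,0,0,1,0,1,0,0,1,0,1,0,0,1,0,0.6,0,0,1,0,0.3,0,0,1,0,0,0,0,1,0,0,0,0]

```text
time_s: 6.22
eef_pos: [0.514, -0.3626, 0.0836]
ee_rot: [-90.0, -0.0, 9.6]
force: [0.6, -0.2, -0.6]
gripper_width: -0.002
```

Run:
```python
from rig import ctrl
import cv2,numpy as np
from h import *
w=ctrl.camera("wrist");c=ctrl.camera("scene");s=ctrl.sense();p=s["eef_pos"];print(p,s["force"])
a=cv2.resize(c["pixels"][280:460,60:300],(800,600),interpolation=cv2.INTER_CUBIC)
cv2.imwrite("pics/s4.png",a);cv2.imwrite("pics/w4.png",w["pixels"])
for dz in(0,.03):print(proj(c,p+[0,0,dz]),(proj(c,p+[0,0,dz])-[60,280])*3.333)
```

```text
[ 0.51406971 -0.36271852  0.08394924] [-0.41285094 -0.57518058 -0.25204062]
[123.81649226 411.53397535] [212.70036871 438.40273982]
[118.44465564 401.44969836] [194.79603724 404.79184462]
```

View pics/s4.png

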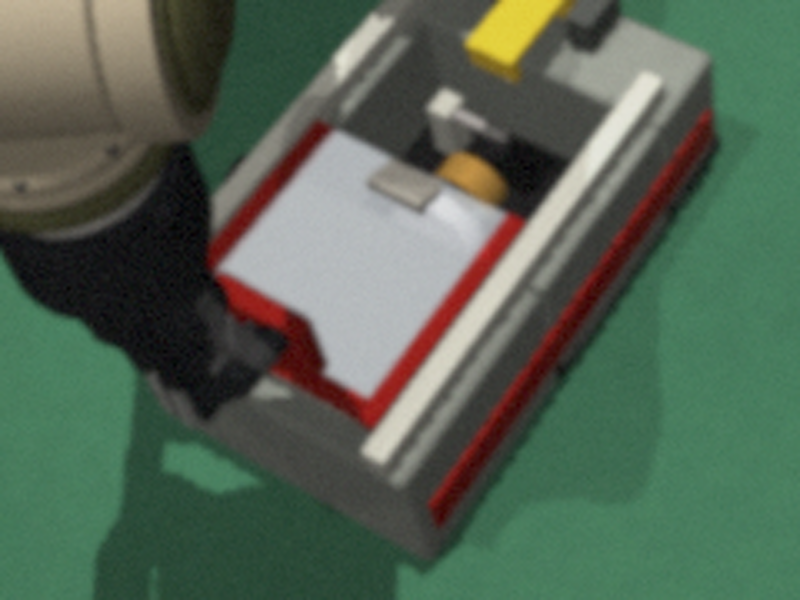

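View pics/w4.png

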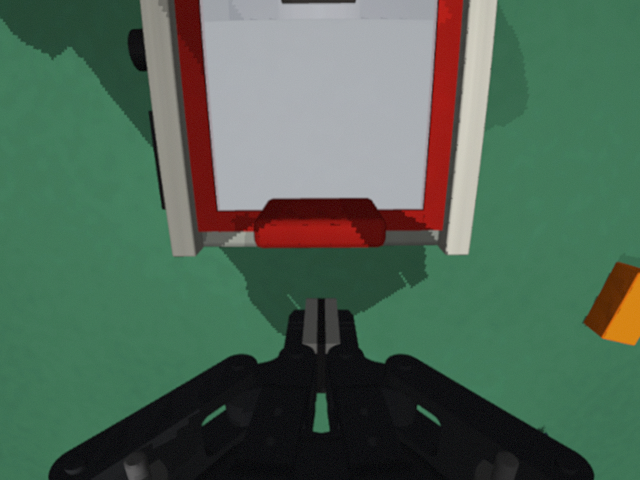

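>>> arm_command:
  steps: [1,0,0.4,0.8,0,1,0,0,0.8,0,1,0,0,0.4,0,1,0,0,0.4,0,1,0,0,0.4,0,1,0,0,0.4,0,1,0,0,0.4,0,1,0,0,0.4,0]

```text
time_s: 6.98
eef_pos: [0.5073, -0.3231, 0.0796]
ee_rot: [-90.1, -0.0, 9.5]
force: [-0.5, -3.1, 1.1]
gripper_width: 0.001
```

Run:
```python
from rig import ctrl
import cv2
w=ctrl.camera("wrist");s=ctrl.sense();print(s["eef_pos"],s["force"])
cv2.imwrite("pics/w5.png",w["pixels"])
```

```text
[ 0.50710667 -0.32228109  0.07951296] [ 0.2712018  -0.56391485  0.76548506]
```

View pics/w5.png

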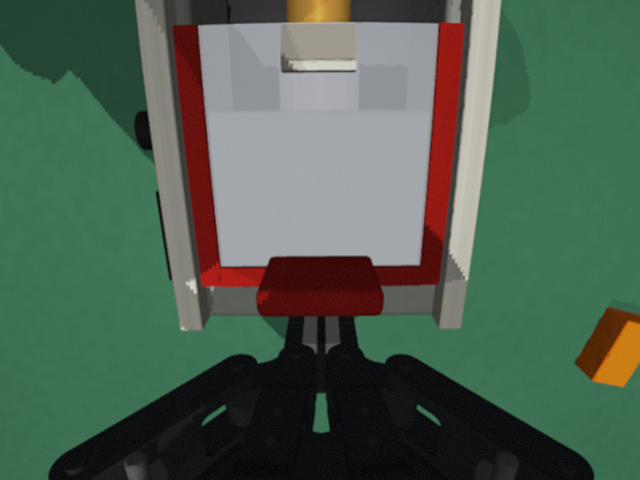

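The plate now leads the fingertips (picture (320,300)) and the guard is moving. I'll keep going.

>>> arm_command:
  steps: [1,0,0,0.6,0,1,0,0,0.6,0,1,0,0,0.6,0,1,0,0,0.6,0,1,0,0,0.6,0,1,0,0,0.6,0,1,0,0,0.6,0,1,0,0,0.5,0]

```text
time_s: 7.7
eef_pos: [0.4992, -0.276, 0.0793]
ee_rot: [-90.0, 0.0, 9.6]
force: [-0.1, -2.6, 1.5]
gripper_width: -0.002
```

>>> arm_command:
  steps: [1,0,0,0.3,0,1,0,0,0.3,0,1,0,0,0.3,0,1,0,0,0.3,0,1,0,0,0.2,0,1,0,0,0.2,0]

```text
time_s: 8.2
eef_pos: [0.4968, -0.2617, 0.0793]
ee_rot: [-90.1, 0.0, 9.5]
force: [-0.5, -5.8, -0.2]
gripper_width: 0.001
```

Run:
```python
from rig import ctrl
import cv2
w=ctrl.camera("wrist");s=ctrl.sense();print(s["eef_pos"],s["force"])
cv2.imwrite("pics/w6.png",w["pixels"])
```

```text
[ 0.49670677 -0.26128565  0.07931092] [-1.13487103 -5.01505771 -0.28698718]
```

View pics/w6.png

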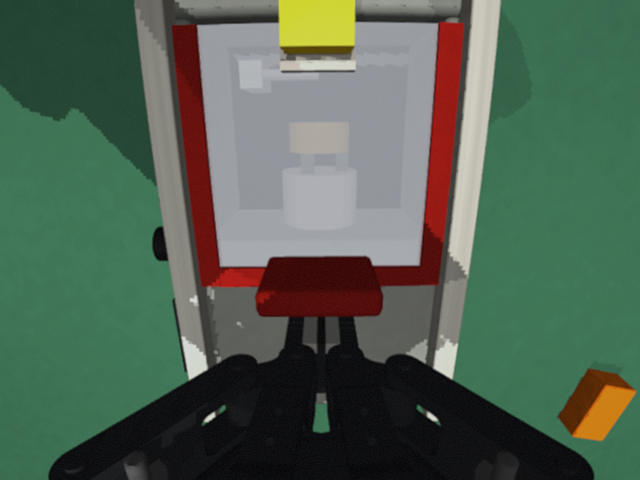

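The latch (yellow, (316,25)) is now riding the ramp and the force is about 5 N. I'll go on slowly.

>>> arm_command:
  steps: [1,0,0,0.2,0,1,0,0,0.2,0,1,0,0,0.2,0,1,0,0,0.1,0,1,0,0,0.1,0,1,0,0,0.1,0]

```text
time_s: 8.75
eef_pos: [0.4952, -0.2519, 0.0793]
ee_rot: [-90.0, 0.0, 9.5]
force: [-0.4, -2.0, -0.2]
gripper_width: -0.0
```

>>> arm_command:
  steps: [1,0,0,0.1,0,1,0,0,0.1,0,1,0,0,0.1,0,1,0,0,0.1,0]

```text
time_s: 9.08
eef_pos: [0.4946, -0.2479, 0.0792]
ee_rot: [-90.0, 0.0, 9.5]
force: [-1.8, -2.3, -0.3]
gripper_width: -0.001
```

>>> arm_command:
  steps: [1,0,0,0.1,0,1,0,0,0.1,0,1,0,0,0.1,0,1,0,0,0.1,0]

```text
time_s: 9.42
eef_pos: [0.4945, -0.2472, 0.0794]
ee_rot: [-90.4, -0.0, 9.5]
force: [-0.0, -19.2, -8.0]
gripper_width: -0.0
```

Run:
```python
from rig import ctrl
import cv2
w=ctrl.camera("wrist");s=ctrl.sense();print(s["eef_pos"],s["force"])
cv2.imwrite("pics/w7.png",w["pixels"])
```

```text
[ 0.4945401  -0.24729372  0.07938571] [  0.0928276  -16.31981825  -6.3446059 ]
```

View pics/w7.png

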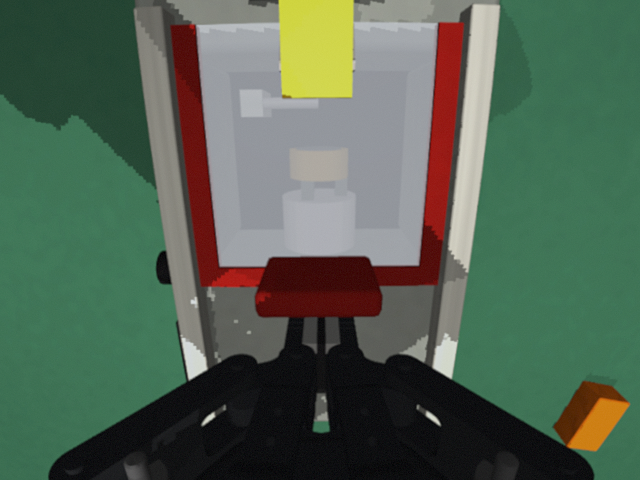

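Rigid stop at about 19 N, with the drag dropping from 5 to 2 N just before it, and the latch now lies over the catch. I'll back off, lift clear and check.

>>> arm_command:
  steps: [1,0,0,-0.5,0,1,0,0,-1,0,1,0,0,-1.5,0,1,0,0,-1.5,0,1,0,-1,-1,0,1,0,-3,0,0,1,0,-4,0,0,1,0,-4,0,0]

```text
time_s: 10.13
eef_pos: [0.5027, -0.2981, 0.2002]
ee_rot: [-89.8, 0.1, 9.5]
force: [0.4, -0.8, 0.0]
gripper_width: 0.001
```

>>> arm_command:
  steps: [1,0,-2,-3,0,1,0,0,-4,0,1,0,0,-4,0,1,0,0,-4,0,1,0,0,-2,0,1,0,0,0,0]

```text
time_s: 10.63
eef_pos: [0.5305, -0.47, 0.2169]
ee_rot: [-89.9, 0.1, 9.4]
force: [-0.2, -0.2, -0.7]
gripper_width: -0.001
```

Run:
```python
from rig import ctrl
import cv2,numpy as np,pickle
from h import *
d=pickle.load(open("c0.pkl","rb"))
s=ctrl.sense();print(s["time_s"],s["eef_pos"],s["force"])
out=[]
for n,(x0,y0) in {"top":(370,200),"scene":(90,250)}.items():
    c=ctrl.camera(n);d[n+"1"]=c
    for im in(d[n]["pixels"],c["pixels"]): out.append(cv2.resize(im[y0:y0+150,x0:x0+200],(400,300),interpolation=cv2.INTER_CUBIC))
    for k in(n,n+"1"):
        hsv=cv2.cvtColor(d[k]["pixels"],cv2.COLOR_BGR2HSV)
        m=np.zeros((480,640),np.uint8);b=(hsv[...,0]>22)&(hsv[...,0]<35)&(hsv[...,1]>150)
        a,e,f,g=(380,255,440,290) if n=="top" else(190,255,245,310)
        m[e:g,a:f]=b[e:g,a:f];print(k,m.sum(),cv2.minAreaRect(np.argwhere(m)[:,::-1].astype(np.float32)))
cv2.imwrite("pics/f.png",np.vstack([np.hstack(out[:2]),np.hstack(out[2:])]))
```

```text
10.6333 [ 0.53052172 -0.47000394  0.21694686] [-0.21757824 -0.21636947 -0.70740948]
top 440 ((412.3113708496094, 272.11663818359375), (14.907491683959961, 34.00349044799805), 82.23483276367188)
top1 214 ((407.13836669921875, 273.5643615722656), (15.388663291931152, 23.397048950195312), 83.9909896850586)
scene 541 ((216.1400146484375, 285.4800109863281), (17.999996185302734, 36.19999313354492), 36.869895935058594)
scene1 473 ((216.22128295898438, 284.93438720703125), (17.156944274902344, 35.7222900390625), 39.80556869506836)
```

View pics/f.png

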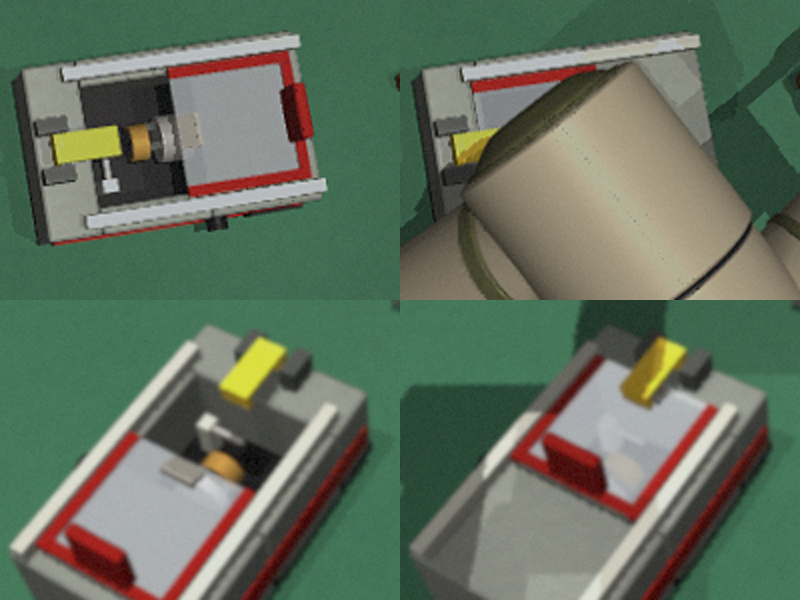

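Run:
```python
from rig import ctrl
import cv2,numpy as np,pickle
d=pickle.load(open("c0.pkl","rb"))
c=ctrl.camera("scene")
cr=lambda im:cv2.resize(im[255:315,185:255],(400,343),interpolation=cv2.INTER_CUBIC)
cv2.imwrite("pics/f2.png",np.hstack([cr(d["scene"]["pixels"]),cr(c["pixels"])]))
```

```text
(no output)
```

View pics/f2.png

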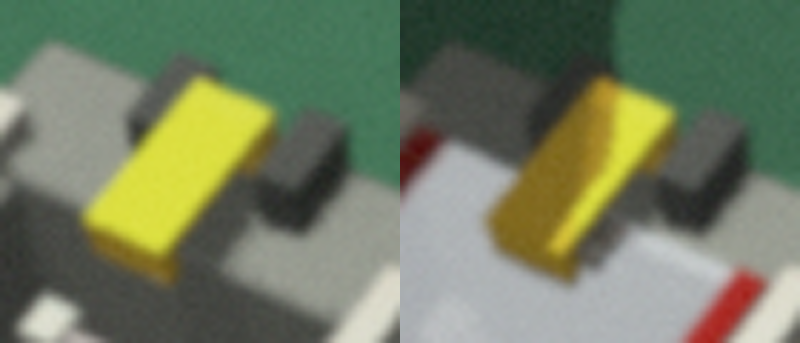

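The zoomed scene pair shows the latch's front corners at the same pixels as before, (85,218)/(160,255) against (88,220)/(155,253). The latch is down and the guard is shut. I'll check the blue guard, then hand in.

Run:
```python
from rig import ctrl
import cv2,numpy as np,pickle
d=pickle.load(open("c0.pkl","rb"))
def cen(im):
    h=cv2.cvtColor(im,cv2.COLOR_BGR2HSV)[150:280,285:425]
    m=(h[...,0]>105)&(h[...,0]<125)&(h[...,1]>140)
    return np.argwhere(m).mean(0),m.sum()
print(cen(d["scene"]["pixels"]),cen(ctrl.camera("scene")["pixels"]))
s=ctrl.sense();print(s["time_s"],s["joint_vel"].round(2))
ctrl.finish_job()
```

```text
(array([56.50157729, 57.48580442]), np.int64(317)) (array([57.059375, 57.540625]), np.int64(320))
10.8333 [ 0.51 -0.79  0.23 -0.18  0.01 -0.03]
the job is handed in; nothing more can be done
```

I pushed the red engraver's guard shut against its end stop with closed fingers, backed off, lifted clear and handed the job in at about 10.8 s.

- **First push missed:** the fingers passed over the grip plate without touching it. Both cameras showed the real fingertips about 30 mm above the reported TCP height. I backed off, came in lower and the second push worked.
- **Guard shut:** drag was about 5 N on the latch ramp, fell to about 2 N, then rose to 19 N as the guard met the stop.
- **Latch:** after release, the scene picture shows the latch at the same pixels as its initial rest position, lying over the catch, so it is down. The catch is hidden under the latch, and I did not pull the guard back to test the hold. The arm blocked the top camera, so this rests on the scene view only.
- **Blue engraver:** never touched. The centre of its blue parts shifted by less than 1 pixel between the first and last pictures.
- **Robot:** clear of everything at hand-in, with less than 1 N on the tool.

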